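# Turn a plastic wear pad over into its drilling jig

### The arm

A 6-joint arm with a two-finger parallel gripper is mounted at the origin on the work surface; the furniture and walls round the work are solid. World frame = base frame: x ahead of the robot, y to its left, z up, the work surface at z = 0. Lengths are in mm, angles in rad, forces in N, time in s.
With the tool pointing down it reaches from about 350 to 975 mm from the base axis. Payload 7.1 kg.
Tool frame: the origin (TCP) lies midway between the tips of the shut fingers; the grasp point (between the pads) lies 19 mm behind it; z points along the fingers, y is the line along which they close (so a half turn about z gives the same grasp; the last joint's range is limited). The gripper opens to 88 mm and grips with 3 to 60 N. Pads are 20 mm wide; open, the fingers measure 115 mm over their backs; the gripper's body (75 mm by 178 mm) begins 61 mm behind the grasp point.
Start: joints at [-1.207, 0.423, 1.63, -0, 1.089, -0.019], TCP at [233.466, -579.74, 222.675] pointing down, gripper open.
Joint ranges: [-3, 3], [-0.9, 2.11], [0.09, 2.58], [-1.31, 4.45], [0.11, 2.69], [-2.54, 2.54]. Speed limits (rad/s): [2.39, 2.39, 3.01, 3.14, 3.14, 3.14].

### API

Orientations are given as a rotation vector (axis times angle).
In Python, from workcell import ctrl gives the robot as it stands.
- The arm moves only by the shell command python3 -m inch 'ROWS' [OPENING]. ROWS is JSON, a list of rows, each an object with "xyz": the shift along the tool's x, y, z in mm, a list of three; "rot": the turn, a rotation vector about the tool's x, y, z in rad, a list of three. In form: [{"xyz": [dx, dy, dz], "rot": [ax, ay, az]}, ...]. A call has 1 to 12 rows; each row is the pose to reach, as a shift and turn from the pose commanded when the call began, along the tool's axes at that moment; what a row does not reach only later rows make up. A row lasts 1/12 s, in which the tool goes at most 41.7 mm and 7.16 degrees, less where a joint would pass 70% of its speed; a pose out of reach is approached as far as the arm can. A call with a gripper value outside its range is refused whole. OPENING is the closure in counts, from 0 (fully open) to 255 (shut), set as the call begins (- or left out, the last holds). The fingers move at their own pace and stop on an object; the grip force is fixed at half the most. Time passes only in rows, so rows that repeat a pose let the fingers close. It gives the time, the measured TCP pose, the force, the opening and the grip force at its end, in the units of the state.
- ctrl.get_obs(): the state, without advancing time (a new reading comes with each control period).
- ctrl.get_image(name): name is "scene" or "top"; returns the picture (400x640x3 uint8, red, green, blue); there is no depth.
- ctrl.camera_model(name): a dict with "fx", "fy", "cx", "cy" (pixels), "position" and "attitude" of the camera in the world. Camera axes: x right, y up, looking along -z (the intrinsics and any distortion apply to the point x, -y, -z); pixel columns grow to the right and rows downward; lengths in mm; the calibration is good to about 2 mm. A picture is of the moment at which its call begins. camera_model takes no time and is no camera call.
- ctrl.close_job(): hands the job in; it is judged then, once.
The state is a dict: "t": time; "qpos": joint angles; "qvel": joint speeds; "joint_torque": joint torques, N m; "ee_pos": TCP position; "orientation": TCP orientation; "ft_force": force on the tool from outside, world axes, zero at the start; "moment": the same for the moment, N m; "width": finger opening in mm; "grasp_force": force on a finger pad.
Only numpy, scipy, OpenCV 4.12 (cv2) and the standard library are available. Lean on these libraries where they do the work, as an engineer would, in place of code of your own. Each camera call takes 0.05 s, during which the arm holds its last target. There are 200 camera calls.

### The job

The countersinks in the white face of the plastic wear pad are done, so turn it over into the drilling jig to work on its red back, pushing it with the fingertips and never lifting it clear of the jig. Push it flat along the wooden ledge squarely against the front edge of the steel plate, tip it up on that edge from under its overhanging side until it falls over onto the steel plate with its red side up, then push it fully home against the two pins at the back and the one pin at the left side. Leave the tape measure, the bolts and the marker pen where they are.

Things in the scene. Friction and masses are not known exactly. Their poses are not given: they have to be found in the camera images.
- pad_mid (a point): centre (half-way through the thickness) of the loose wear pad: a flat two-colour plastic board 90 x 150 x 12 mm (its own x, y, z), about 0.155 kg, four countersunk holes, both 150 mm edges fully rounded (radius 6 mm). It starts flat on the ledge of the jig (underside 24 mm above the bench), its +x edge towards the steel plate. Its +z face is white (up at the start), its -z face red (up when done).
- pad_lead (a point): middle of the pad's +x long edge (150 mm long), the edge that is pushed against the steel plate and on which the pad tips: 45 mm from pad_mid, same axes
- pad_tail (a point): middle of the pad's opposite (-x) long edge, nearer the robot at the start: 45 mm from pad_mid, same axes. It overhangs the front of the ledge by 23 to 33 mm at the start and by 15 mm when the pad touches the steel plate, with 24 mm of free height under it for a fingertip
- pad: the same pad; this origin is the centre of its red face (6 mm from pad_mid), axes as above
- jig: drilling jig, fixed to the bench. Origin on the bench under the middle of its steel plate; x points to its back, roughly away from the robot; y to its left. Plywood base 24 mm thick, x -150 to +85 mm, y -135 to +135 mm; on it a dark steel plate 12 mm thick, x -75 to +75, y -125 to +125 mm, top 36 mm above the bench. Base before the steel plate = the ledge. Three upright pins, 10 mm diameter, stand 14 mm above the steel.
- front_edge (a point): middle of the upper front edge of the steel plate (x = -75, y = 0, z = 36 mm in the jig's frame; its axes); the steel's front face below it stands 12 mm high above the ledge and is the wall against which the pad tips up
- home (a point): where the centre of the seated pad belongs (x = 10, y = 25, z = 42 mm in the jig's frame; its axes): there one 150 mm edge of the pad touches both rear pins and its left 90 mm edge touches the side pin
- rear_pin_left (a point): top centre of the left rear pin (x = 60, y = 70, z = 50 mm in the jig's frame); its face towards the pad lies at x = 55 mm
- rear_pin_right (a point): top centre of the right rear pin (x = 60, y = -20, z = 50 mm in the jig's frame); its face towards the pad lies at x = 55 mm
- side_pin (a point): top centre of the single pin at the left side (x = 10, y = 105, z = 50 mm in the jig's frame); its face towards the pad lies at y = 100 mm
- tape_measure: yellow tape measure 39 x 84 x 66 mm standing left of the jig, to be left alone; origin at the centre of its underside
- bolt_a: bigger loose hex bolt, 64 mm long, 23 mm wide, lying to the left in front of the jig, to be left alone; origin at the centre of its underside, its length along y
- bolt_b: smaller loose hex bolt, 47 mm long, 19 mm wide, lying to the left of the jig, to be left alone; origin at the centre of its underside, its length along y
- marker_pen: marker pen, 138 mm long, 13 mm thick, lying to the right of the jig, to be left alone; origin at the centre of its underside, its length along y
Things that resemble listed ones, but are neither listed nor needed, are in the scene too. Leave any green look-alike of the pad alone.

How it is judged:
By the outcome, as a careful person would: the job done as asked, in the order asked, and still so for the second after the job is handed in, with the robot touching nothing.
It also fails if it takes over 64 s, if anything falls off the work surface, if the arm or the gripper's body presses on something with over 40 N, if the wrist force passes 120 N, or if a joint passes its speed limit or range.

## Working session

There is one attempt and no reset: what is moved stays moved. The work goes in short steps, Python scripts to look and compute and a shell command to move; the robot and the scene stay as the last step left them, time stands still between calls to the robot, and variables do not carry over. Pictures are saved under pics/ and viewed, at most 10 in all, crops included, and the job is handed in when it is done.

```bash
mkdir -p pics; ls; python3 - <<'E'
from workcell import ctrl
import cv2
o=ctrl.get_obs();print(o)
for n in("scene","top"):
    print(n,ctrl.camera_model(n))
    cv2.imwrite(f"pics/{n}0.png",ctrl.get_image(n)[:,:,::-1])
E
```

```text
pics
{'t': 0.0, 'qpos': array([-1.20697586e+00,  4.23804653e-01,  1.63070269e+00, -3.21320168e-05,
        1.08859039e+00, -1.89820715e-02]), 'qvel': array([-0.00180447,  0.00095074, -0.00052224, -0.0003874 , -0.00016094,
       -0.00027899]), 'joint_torque': array([ 1.82709522e-03, -5.44607520e+01, -2.73665893e+01,  6.45264890e-02,
        2.27821857e-02, -1.35510340e-04]), 'ee_pos': array([ 233.27735983, -579.22837138,  221.91930357]), 'orientation': array([-3.08276748e+00, -5.97381983e-01,  4.49439839e-04]), 'ft_force': array([ 0.65084318, -0.45769299, -0.01199571]), 'moment': array([-0.02335773, -0.03407519,  0.03275452]), 'grasp_force': 0.0, 'width': 88.09950160342109}
scene {'fx': 489.3146764436469, 'fy': 489.3146764436469, 'cx': 325.9813096577699, 'cy': 202.09774270639429, 'position': array([207.3535849 , 578.88117433, 848.79333224]), 'attitude': array([ 0.23750152, -0.89158479, -2.44165457])}
top {'fx': 506.72017317141604, 'fy': 506.72017317141604, 'cx': 312.07590943762324, 'cy': 201.10663648286027, 'position': array([ 448.38882769,   23.47370116, 1084.58714353]), 'attitude': array([ 0.0779639 , -0.06765491, -1.55919801])}
```

View pics/top0.png

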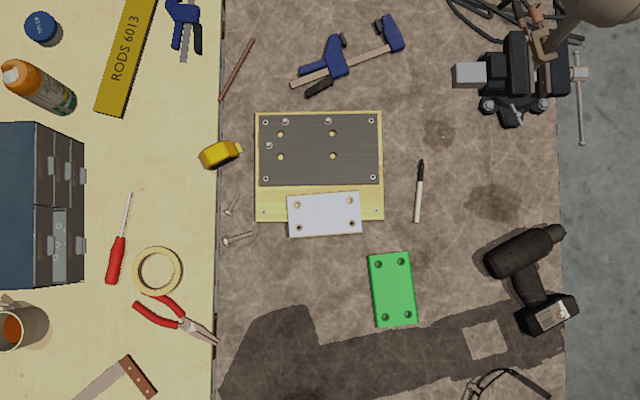

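View pics/scene0.png

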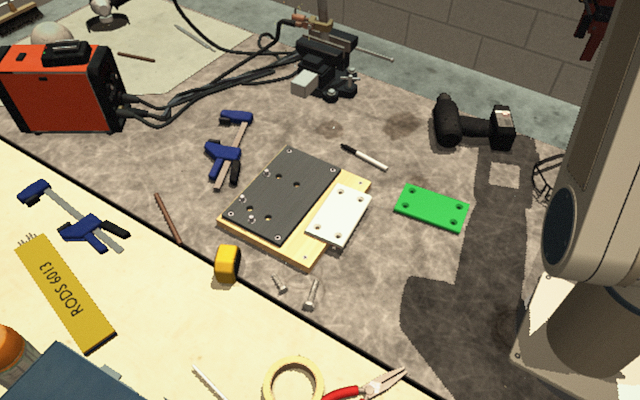

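Top picture: the white pad with four countersinks is at (324,214) on the ledge. The green look-alike at (392,289) lies on the bench, so it is not the pad. The pins are near (285,121), (328,121) and (268,146). The bolts are at (237,205) and (240,239), the tape at (220,155) and the pen at (419,190). I'll enlarge to confirm and measure.

```bash
cat > h.py <<'E'
import numpy as np,cv2
from workcell import ctrl
from scipy.spatial.transform import Rotation as R
def cam(n):
    m=ctrl.camera_model(n);return m,R.from_rotvec(m["attitude"]).as_matrix(),np.array(m["position"])
def px2w(n,uv,z):
    m,A,p=cam(n);uv=np.atleast_2d(uv).astype(float)
    d=np.c_[(uv[:,0]-m["cx"])/m["fx"],-(uv[:,1]-m["cy"])/m["fy"],-np.ones(len(uv))]@A.T
    return p+d*((z-p[2])/d[:,2])[:,None]
def w2px(n,P):
    m,A,p=cam(n);c=(np.atleast_2d(P)-p)@A
    return np.c_[m["cx"]+m["fx"]*c[:,0]/-c[:,2],m["cy"]-m["fy"]*c[:,1]/-c[:,2]]
def snap(n,f,c0,c1,r0,r1,k):
    im=ctrl.get_image(n)[:,:,::-1];cv2.imwrite(f"pics/{f}_full.png",im)
    cv2.imwrite(f"pics/{f}.png",cv2.resize(im[r0:r1,c0:c1],None,fx=k,fy=k,interpolation=cv2.INTER_CUBIC))
    return im
E
python3 - <<'E'
from h import *
im=snap("top","c1",235,395,100,245,4)
hsv=cv2.cvtColor(im,cv2.COLOR_BGR2HSV)
def rect(mask,seed):
    n,l=cv2.connectedComponents(mask.astype(np.uint8)); c=(l==l[seed[1],seed[0]]).astype(np.uint8)
    c=cv2.morphologyEx(c,cv2.MORPH_CLOSE,np.ones((7,7)))
    k=max(cv2.findContours(c,0,1)[0],key=cv2.contourArea);return cv2.minAreaRect(k)
w=(hsv[...,2]>185)&(hsv[...,1]<40)
s=(hsv[...,2]<110)&(hsv[...,1]<60)
for nm,m,sd,z in(("pad",w,(324,214),36),("steel",s,(305,145),36)):
    r=rect(m,sd);b=cv2.boxPoints(r);P=px2w("top",b,z)
    print(nm,r,b.round(1).tolist(),P.round(1).tolist(),np.linalg.norm(np.diff(P,axis=0),axis=1).round(1),P.mean(0).round(1))
print("pins",px2w("top",[(285.5,121),(328,121),(268.5,145.5)],50).round(1))
print("bolts..",px2w("top",[(230,206),(238,239),(220,155),(419,190)],8).round(1))
E
```

```text
pad ((324.1970520019531, 213.56175231933594), (40.57244873046875, 71.94132232666016), 85.60128784179688) [[286.79998779296875, 196.10000610351562], [358.5, 190.60000610351562], [361.6000061035156, 231.0], [289.8999938964844, 236.5]] [[555.9, 83.6, 36.0], [569.0, -65.5, 36.0], [484.9, -72.1, 36.0], [472.0, 75.9, 36.0]] [149.7  84.3 148.6] [520.5   5.5  36. ]
steel ((318.43804931640625, 149.2223358154297), (69.99059295654297, 118.03331756591797), 89.06080627441406) [[258.8999938964844, 115.19999694824219], [376.8999938964844, 113.30000305175781], [378.0, 183.1999969482422], [260.0, 185.1999969482422]] [[727.2, 145.3, 36.0], [733.6, -103.9, 36.0], [584.7, -106.1, 36.0], [578.3, 139.9, 36.0]] [249.3 148.8 246. ] [655.9  18.8  36. ]
pins [[ 7.116e+02  8.790e+01  5.000e+01]
 [ 7.124e+02 -6.000e-01  5.000e+01]
 [ 6.595e+02  1.224e+02  5.000e+01]]
bolts.. [[ 536.3  206.1    8. ]
 [ 466.3  187.3    8. ]
 [ 646.4  230.5    8. ]
 [ 574.7 -197.     8. ]]
```

View pics/c1.png

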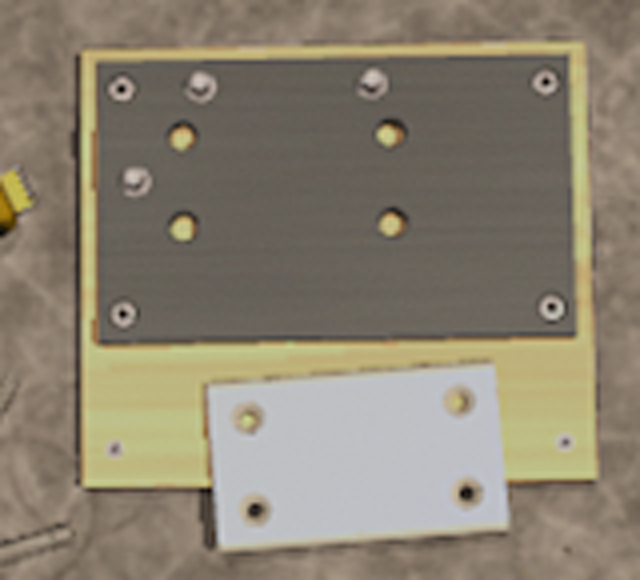

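The crop confirms it. The white pad on the ledge has corners at (207,384), (493,363), (508,527) and (218,549) in the crop. The sizes check out (steel 249x149, pad 150 long). The jig origin is about (655,18) with yaw 1.5°. The pad is yawed 5° and is about 15 mm short of the wall. Next come a pose helper and the first approach.

```bash
cat >> h.py <<'E'
YAW=0.0258;J0=np.array([655.,18.3,0]);RJ=R.from_euler("z",YAW)
def jig2w(p): return J0+RJ.apply(p)
def w2jig(p): return RJ.inv().apply(np.asarray(p)-J0)
def tool(tilt,spin=0):   # tilt forward from vertical, spin about jig z (deg)
    t=np.radians(tilt);M=np.array([[np.cos(t),0,np.sin(t)],[0,-1,0],[np.sin(t),0,-np.cos(t)]])
    return RJ*R.from_euler("z",spin,degrees=True)*R.from_matrix(M)
def go(*T):              # T: (x,y,z,tilt,spin) in jig frame -> rows in present tool axes
    o=ctrl.get_obs();A=R.from_rotvec(o["orientation"])
    print("t",round(o["t"],2),"jig",w2jig(o["ee_pos"]).round(1),"F",RJ.inv().apply(o["ft_force"]).round(1),"w",round(o["width"],1))
    for x,y,z,*r in T:
        print((x,y,z,*r),"->",A.inv().apply(jig2w([x,y,z])-o["ee_pos"]).round(1),(A.inv()*tool(*r)).as_rotvec().round(3))
E
python3 -c "
from h import *
print('pad jig',w2jig([[520.5,5.5,36]]))
go((-215,-9,150,0),(-215,-9,31,0))"
```

```text
pad jig [[-134.78544156   -9.3260251    36.        ]]
t 0.15 jig [-437.  -586.6  222.1] F [ 0.4 -0.8  0.3] w 88.0
(-215, -9, 150, 0) -> [ 409.8 -463.6   72.6] [-0.001  0.     0.357]
(-215, -9, 31, 0) -> [ 409.8 -463.4  191.6] [-0.001  0.     0.357]
```

```bash
A='{"xyz":[410,-464,72],"rot":[0,0,0.357]}'; python3 -m inch '[{"xyz":[410,-464,72],"rot":[0,0,0.357]},{"xyz":[410,-464,72],"rot":[0,0,0.357]},{"xyz":[410,-464,72],"rot":[0,0,0.357]},{"xyz":[410,-464,72],"rot":[0,0,0.357]},{"xyz":[410,-464,72],"rot":[0,0,0.357]},{"xyz":[410,-464,72],"rot":[0,0,0.357]},{"xyz":[410,-464,72],"rot":[0,0,0.357]},{"xyz":[410,-464,72],"rot":[0,0,0.357]},{"xyz":[410,-464,72],"rot":[0,0,0.357]},{"xyz":[410,-464,72],"rot":[0,0,0.357]},{"xyz":[410,-464,72],"rot":[0,0,0.357]},{"xyz":[410,-464,72],"rot":[0,0,0.357]}]' 80; python3 -c "
from h import *
go((-215,-9,150,0),(-215,-9,31,0))"
```

```text
t: 1.15
ee_pos: [399.7, -109.8, 164.9]
orientation: [3.141, 0.04, 0.001]
ft_force: [0.8, -0.7, 0.2]
width: 60.3
grasp_force: 0.0
t 1.15 jig [-258.5 -121.4  164.9] F [ 0.8 -0.7  0.2] w 60.3
(-215, -9, 150, 0) -> [  43.5 -112.5   14.9] [ 0. -0. -0.]
(-215, -9, 31, 0) -> [  43.4 -112.5  133.9] [ 0. -0. -0.]
```

```bash
python3 -m inch '[{"xyz":[43,-112,15],"rot":[0,0,0]},{"xyz":[43,-112,15],"rot":[0,0,0]},{"xyz":[43,-112,15],"rot":[0,0,0]},{"xyz":[43,-112,134],"rot":[0,0,0]},{"xyz":[43,-112,134],"rot":[0,0,0]},{"xyz":[43,-112,134],"rot":[0,0,0]},{"xyz":[43,-112,134],"rot":[0,0,0]},{"xyz":[43,-112,134],"rot":[0,0,0]}]'; python3 -c "
from h import *
go((-215,-9,31,0),(-200,-9,31,0),(-175,-9,31,0))
snap('top','c2',235,395,100,270,3)"
```

```text
t: 1.82
ee_pos: [437.8, 1.5, 29.6]
orientation: [-3.141, -0.041, 0.009]
ft_force: [0.4, -0.7, -0.1]
width: 60.2
grasp_force: 0.0
t 1.82 jig [-217.6  -11.2   29.6] F [ 0.4 -0.7 -0.1] w 60.2
(-215, -9, 31, 0) -> [ 2.6 -2.2 -1.4] [-0.     0.006  0.   ]
(-200, -9, 31, 0) -> [17.6 -2.2 -1.5] [-0.     0.006  0.   ]
(-175, -9, 31, 0) -> [42.6 -2.2 -1.7] [-0.     0.006  0.   ]
```

View pics/c2.png

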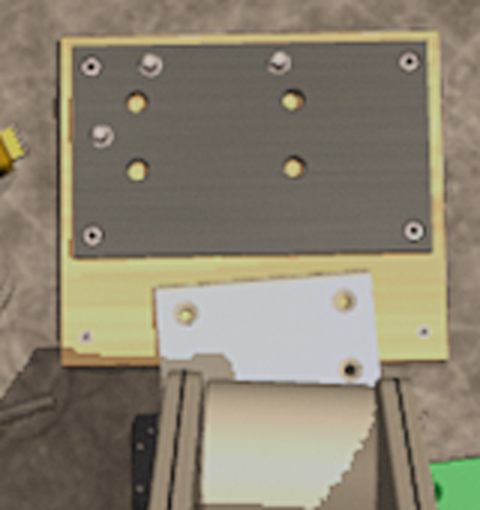

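The picture shows the fingers behind the pad's tail, around crop (190,370) to (390,380), with nothing else nearby. I'll lower slightly and push.

```bash
python3 -m inch '[{"xyz":[6,-2,2],"rot":[0,0.006,0]},{"xyz":[14,-2,3],"rot":[0,0.006,0]},{"xyz":[18,-2,3],"rot":[0,0.006,0]},{"xyz":[21,-2,3],"rot":[0,0.006,0]},{"xyz":[24,-2,3],"rot":[0,0.006,0]},{"xyz":[27,-2,3],"rot":[0,0.006,0]},{"xyz":[30,-2,3],"rot":[0,0.006,0]},{"xyz":[32,-2,3],"rot":[0,0.006,0]},{"xyz":[34,-2,3],"rot":[0,0.006,0]},{"xyz":[36,-2,3],"rot":[0,0.006,0]},{"xyz":[38,-2,3],"rot":[0,0.006,0]},{"xyz":[38,-2,3],"rot":[0,0.006,0]}]'; python3 -c "
from h import *
go((-175,-9,27,0),)"
```

```text
t: 2.87
ee_pos: [477.7, 4.4, 27.8]
orientation: [-3.141, -0.04, -0.009]
ft_force: [-0.2, -0.7, 1.0]
width: 60.6
grasp_force: 0.5
t 2.87 jig [-177.6   -9.3   27.8] F [-0.2 -0.7  1. ] w 60.6
(-175, -9, 27, 0) -> [ 2.6 -0.3  0.9] [-0.    -0.006 -0.   ]
```

```bash
python3 -m inch '[{"xyz":[1,0,0],"rot":[0,0,0]},{"xyz":[2,0,0],"rot":[0,0,0]},{"xyz":[3,0,0],"rot":[0,0,0]},{"xyz":[3,0,0],"rot":[0,0,0]}]';python3 -m inch '[{"xyz":[1,0,0],"rot":[0,0,0]},{"xyz":[2,0,0],"rot":[0,0,0]},{"xyz":[2,0,0],"rot":[0,0,0]}]'; python3 -c "
from h import *
go((-175,-9,27,0),)"
```

```text
t: 3.2
ee_pos: [481.1, 4.5, 28.0]
orientation: [-3.141, -0.04, -0.011]
ft_force: [-0.3, 0.0, -1.1]
width: 60.6
grasp_force: 0.0
t: 3.45
ee_pos: [482.2, 4.5, 27.9]
orientation: [-3.141, -0.041, -0.008]
ft_force: [-2.0, -0.5, 1.6]
width: 60.1
grasp_force: 1.2
t 3.45 jig [-173.1   -9.3   27.9] F [-2.  -0.5  1.6] w 60.1
(-175, -9, 27, 0) -> [-1.9 -0.3  0.9] [-0.    -0.005  0.   ]
```

```bash
python3 -m inch '[{"xyz":[1,0,0],"rot":[0,0,0]},{"xyz":[2,0,0],"rot":[0,0,0]},{"xyz":[2,0,0],"rot":[0,0,0]}]';python3 -m inch '[{"xyz":[1,0,0],"rot":[0,0,0]},{"xyz":[1.5,0,0],"rot":[0,0,0]},{"xyz":[1.5,0,0],"rot":[0,0,0]}]'; python3 -c "
from h import *
go((-175,-9,27,0),)
snap('top','c3',235,395,100,270,3)"
```

```text
t: 3.7
ee_pos: [482.3, 4.6, 27.7]
orientation: [-3.141, -0.041, -0.002]
ft_force: [-6.8, -0.4, 5.8]
width: 60.3
grasp_force: 3.6
t: 3.95
ee_pos: [482.4, 4.6, 27.6]
orientation: [-3.141, -0.041, 0.002]
ft_force: [-11.2, -0.9, 8.4]
width: 60.3
grasp_force: 5.2
t 3.95 jig [-172.9   -9.3   27.6] F [-11.2  -0.6   8.4] w 60.3
(-175, -9, 27, 0) -> [-2.1 -0.3  0.6] [-0.     0.001  0.   ]
```

View pics/c3.png

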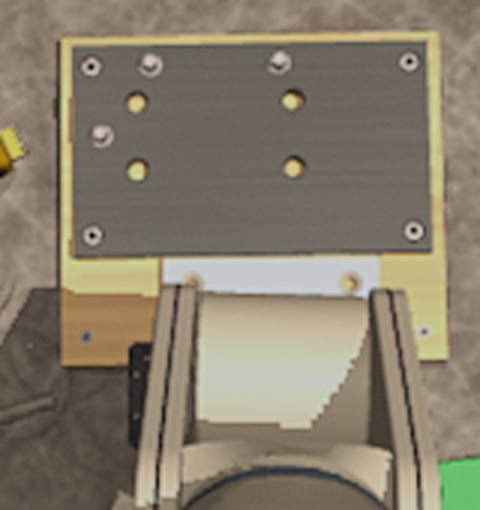

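The pad is square against the steel; its lead edge lies flush along crop row ≈257. The force rose to 11 N. I'll back off and tilt the tool forward.

```bash
python3 -m inch '[{"xyz":[-30,0,0],"rot":[0,0,0]},{"xyz":[-50,0,-20],"rot":[0,0.12,0]},{"xyz":[-70,0,-40],"rot":[0,0.24,0]},{"xyz":[-70,0,-40],"rot":[0,0.36,0]},{"xyz":[-70,0,-40],"rot":[0,0.48,0]},{"xyz":[-70,0,-40],"rot":[0,0.6,0]},{"xyz":[-70,0,-40],"rot":[0,0.72,0]},{"xyz":[-70,0,-40],"rot":[0,0.785,0]},{"xyz":[-70,0,-40],"rot":[0,0.785,0]},{"xyz":[-70,0,-40],"rot":[0,0.785,0]},{"xyz":[-70,0,-40],"rot":[0,0.785,0]}]'; python3 -c "
from h import *
print(ctrl.get_obs()['qpos'].round(2))
go((-235,-10,70,45),(-205,-10,11,45),(-185,-10,11,45),(-176,-10,11,45))"
```

```text
t: 4.92
ee_pos: [408.1, 29.7, 69.6]
orientation: [-2.959, -0.076, -0.54]
ft_force: [0.2, 0.4, 0.6]
width: 59.9
grasp_force: 0.0
[-0.08  0.37  2.41  1.5   0.17 -0.03]
t 4.92 jig [-246.5   17.7   69.6] F [0.2 0.4 0.6] w 59.9
(-235, -10, 70, 45) -> [10.9 28.   0. ] [-0.129  0.422 -0.026]
(-205, -10, 11, 45) -> [18.  36.6 65.3] [-0.129  0.422 -0.026]
(-185, -10, 11, 45) -> [36.7 37.5 72.3] [-0.129  0.422 -0.026]
(-176, -10, 11, 45) -> [45.1 38.  75.5] [-0.129  0.422 -0.026]
```

The wrist is passing its near-singular region (q4 is swinging through), so I'll continue to the same target.

```bash
python3 -m inch '[{"xyz":[11,28,0],"rot":[-0.129,0.422,-0.026]},{"xyz":[11,28,0],"rot":[-0.129,0.422,-0.026]},{"xyz":[11,28,0],"rot":[-0.129,0.422,-0.026]},{"xyz":[11,28,0],"rot":[-0.129,0.422,-0.026]},{"xyz":[11,28,0],"rot":[-0.129,0.422,-0.026]},{"xyz":[11,28,0],"rot":[-0.129,0.422,-0.026]},{"xyz":[11,28,0],"rot":[-0.129,0.422,-0.026]},{"xyz":[11,28,0],"rot":[-0.129,0.422,-0.026]},{"xyz":[11,28,0],"rot":[-0.129,0.422,-0.026]},{"xyz":[11,28,0],"rot":[-0.129,0.422,-0.026]},{"xyz":[11,28,0],"rot":[-0.129,0.422,-0.026]},{"xyz":[11,28,0],"rot":[-0.129,0.422,-0.026]}]'; python3 -c "
from h import *
print(ctrl.get_obs()['qpos'].round(2))
go((-235,-10,70,45),(-205,-10,11,45),(-185,-10,11,45),(-176,-10,11,45))"
```

```text
t: 5.92
ee_pos: [437.1, 3.3, 67.4]
orientation: [-2.897, -0.041, -1.175]
ft_force: [0.5, -0.5, 0.5]
width: 60.3
grasp_force: 0.0
[-0.07  0.63  2.58  3.04  0.84 -1.57]
t 5.92 jig [-218.2   -9.4   67.4] F [ 0.5 -0.5  0.5] w 60.3
(-235, -10, 70, 45) -> [-10.2   0.6 -13.6] [-0.006  0.015 -0.   ]
(-205, -10, 11, 45) -> [-29.8   0.9  49.7] [-0.006  0.015 -0.   ]
(-185, -10, 11, 45) -> [-15.4   1.   63.6] [-0.006  0.015 -0.   ]
(-176, -10, 11, 45) -> [-9.   1.  69.9] [-0.006  0.015 -0.   ]
```

```bash
python3 -c "
from h import *
go((-200,-10,40,45),(-195,-10,12,45))"
```

```text
t 5.92 jig [-218.2   -9.4   67.4] F [ 0.5 -0.5  0.5] w 60.3
(-200, -10, 40, 45) -> [-6.   0.8 32.3] [-0.006  0.015 -0.   ]
(-195, -10, 12, 45) -> [-21.9   1.   55.9] [-0.006  0.015 -0.   ]
```

```bash
python3 -m inch '[{"xyz":[-3,0.8,16],"rot":[-0.006,0.015,0]},{"xyz":[-6,0.8,32],"rot":[-0.006,0.015,0]},{"xyz":[-12,1,42],"rot":[-0.006,0.015,0]},{"xyz":[-22,1,56],"rot":[-0.006,0.015,0]},{"xyz":[-22,1,56],"rot":[-0.006,0.015,0]},{"xyz":[-22,1,56],"rot":[-0.006,0.015,0]}]'; python3 -c "
from h import *
print(ctrl.get_obs()['qpos'].round(2))
go((-180,-10,12,45),(-171,-10,13,45),(-167,-10,18,45))"
```

```text
t: 6.42
ee_pos: [461.0, 2.0, 12.6]
orientation: [-2.894, -0.034, -1.202]
ft_force: [0.0, -0.5, -0.3]
width: 60.3
grasp_force: 0.0
[-0.06  0.84  2.51  3.07  1.   -1.59]
t 6.42 jig [-194.4  -11.3   12.6] F [ 0.  -0.5 -0.3] w 60.3
(-180, -10, 12, 45) -> [ 9.8 -1.3 10.6] [ 0.003 -0.002 -0.001]
(-171, -10, 13, 45) -> [16.8 -1.4 16.2] [ 0.003 -0.002 -0.001]
(-167, -10, 18, 45) -> [23.2 -1.4 15.6] [ 0.003 -0.002 -0.001]
```

```bash
cat >> h.py <<'E'
def tcp(phi,a=10,h=9,dx=0):   # tool at 45 deg; pad angle phi about rounded lead edge -> TCP in jig frame
    f=np.radians(phi);C=np.array([-81+dx,30]);u=np.array([-np.cos(f),np.sin(f)]);v=np.array([-np.sin(f),-np.cos(f)])
    n=np.array([1,1])/2**.5;k=np.array([1,-1])/2**.5
    p=C+78*u-(h+6)*n+a*k if phi<=45 else C+(78-a)*u+6*v-h*n
    return (round(p[0],1),-10,round(p[1],1),45)
E
python3 -c "
from h import *
go((-176,-10,11,45),*[tcp(f,8) for f in (0,3,6,10,14,18,22,26,30)])"
```

```text
t 6.42 jig [-194.4  -11.3   12.6] F [ 0.  -0.5 -0.3] w 60.3
(-176, -10, 11, 45) -> [11.9 -1.4 14.1] [ 0.003 -0.002 -0.001]
(np.float64(-163.9), -10, np.float64(13.7), 45) -> [22.3 -1.4 20.8] [ 0.003 -0.002 -0.001]
(np.float64(-163.8), -10, np.float64(17.8), 45) -> [25.3 -1.4 18. ] [ 0.003 -0.002 -0.001]
(np.float64(-163.5), -10, np.float64(21.9), 45) -> [28.4 -1.4 15.3] [ 0.003 -0.002 -0.001]
(np.float64(-162.8), -10, np.float64(27.3), 45) -> [32.7 -1.4 12. ] [ 0.003 -0.002 -0.001]
(np.float64(-161.6), -10, np.float64(32.6), 45) -> [37.3 -1.4  9.1] [ 0.003 -0.002 -0.001]
(np.float64(-160.1), -10, np.float64(37.8), 45) -> [42.1 -1.4  6.5] [ 0.003 -0.002 -0.001]
(np.float64(-158.3), -10, np.float64(43.0), 45) -> [47.  -1.4  4.1] [ 0.003 -0.002 -0.001]
(np.float64(-156.1), -10, np.float64(47.9), 45) -> [52.1 -1.4  2.2] [ 0.003 -0.002 -0.001]
(np.float64(-153.5), -10, np.float64(52.7), 45) -> [57.3 -1.4  0.6] [ 0.003 -0.002 -0.001]
```

```bash
python3 -m inch '[{"xyz":[8,-1,10],"rot":[0,0,0]},{"xyz":[14,-1,16],"rot":[0,0,0]},{"xyz":[17,-1,20],"rot":[0,0,0]},{"xyz":[20,-1,21],"rot":[0,0,0]},{"xyz":[22,-1,21],"rot":[0,0,0]},{"xyz":[24,-1,19],"rot":[0,0,0]},{"xyz":[25.5,-1,18],"rot":[0,0,0]},{"xyz":[27,-1,17],"rot":[0,0,0]},{"xyz":[28.5,-1,15.5],"rot":[0,0,0]},{"xyz":[30.5,-1,14],"rot":[0,0,0]},{"xyz":[32.5,-1,12],"rot":[0,0,0]},{"xyz":[32.5,-1,12],"rot":[0,0,0]}]'; python3 -c "
from h import *
go(*[tcp(f,8) for f in (10,14,18,22,26,30,34,38,42,45)])
snap('scene','c4',210,390,130,270,4)"
```

```text
t: 7.42
ee_pos: [491.6, 3.7, 27.1]
orientation: [-2.895, -0.034, -1.203]
ft_force: [-4.5, 0.4, 0.3]
width: 60.7
grasp_force: 1.6
t 7.42 jig [-163.7  -10.4   27.1] F [-4.5  0.5  0.3] w 60.7
(np.float64(-162.8), -10, np.float64(27.3), 45) -> [ 0.8 -0.4  0.5] [ 0.004 -0.002 -0.001]
(np.float64(-161.6), -10, np.float64(32.6), 45) -> [ 5.4 -0.4 -2.4] [ 0.004 -0.002 -0.001]
(np.float64(-160.1), -10, np.float64(37.8), 45) -> [10.1 -0.4 -5. ] [ 0.004 -0.002 -0.001]
(np.float64(-158.3), -10, np.float64(43.0), 45) -> [15.1 -0.4 -7.4] [ 0.004 -0.002 -0.001]
(np.float64(-156.1), -10, np.float64(47.9), 45) -> [20.1 -0.4 -9.3] [ 0.004 -0.002 -0.001]
(np.float64(-153.5), -10, np.float64(52.7), 45) -> [ 25.4  -0.4 -10.8] [ 0.004 -0.002 -0.001]
(np.float64(-150.6), -10, np.float64(57.4), 45) -> [ 30.7  -0.4 -12.1] [ 0.004 -0.002 -0.001]
(np.float64(-147.4), -10, np.float64(61.8), 45) -> [ 36.1  -0.4 -12.9] [ 0.004 -0.002 -0.001]
(np.float64(-143.9), -10, np.float64(65.9), 45) -> [ 41.5  -0.4 -13.3] [ 0.004 -0.002 -0.001]
(np.float64(-141.1), -10, np.float64(68.9), 45) -> [ 45.6  -0.4 -13.5] [ 0.004 -0.002 -0.001]
```

View pics/c4.png

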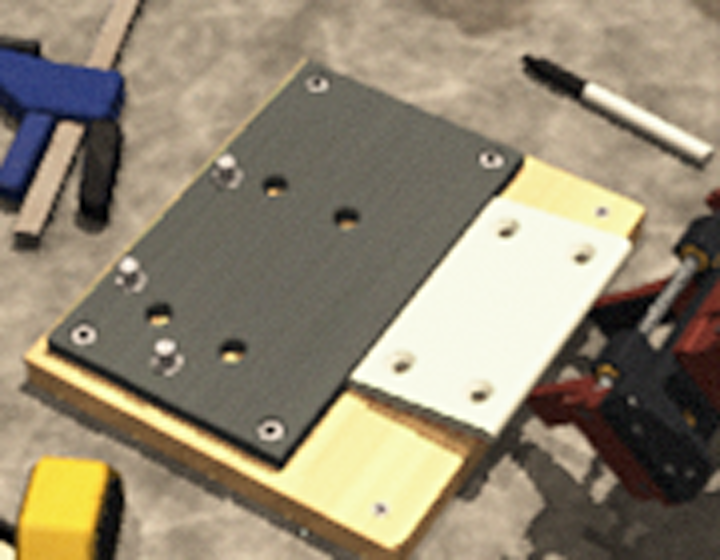

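The pad is tipping: its tail is raised (gap and shadow at crop (430,420)) and its lead is still against the steel. I'll continue.

```bash
python3 -m inch '[{"xyz":[2.5,0,-1.5],"rot":[0,0,0]},{"xyz":[5,0,-3],"rot":[0,0,0]},{"xyz":[9.5,0,-5.5],"rot":[0,0,0]},{"xyz":[14,0,-8],"rot":[0,0,0]},{"xyz":[19,0,-10],"rot":[0,0,0]},{"xyz":[24,0,-11.5],"rot":[0,0,0]},{"xyz":[29,0,-12.5],"rot":[0,0,0]},{"xyz":[34,0,-13.5],"rot":[0,0,0]},{"xyz":[39,0,-14],"rot":[0,0,0]},{"xyz":[44,0,-14],"rot":[0,0,0]},{"xyz":[44,0,-14],"rot":[0,0,0]}]'; python3 -c "
from h import *
go(*[tcp(f,8) for f in (45,50,55,60,65,70,75,80,85,90,95)])
snap('scene','c5',210,390,130,270,4)"
```

```text
t: 8.38
ee_pos: [514.8, 4.2, 69.2]
orientation: [-2.893, -0.034, -1.208]
ft_force: [-0.6, -0.1, -0.0]
width: 60.3
grasp_force: 0.2
t 8.38 jig [-140.6  -10.5   69.2] F [-0.6 -0.1 -0. ] w 60.3
(np.float64(-141.1), -10, np.float64(68.9), 45) -> [-0.6 -0.5 -0.2] [ 0.005 -0.006 -0.   ]
(np.float64(-137.0), -10, np.float64(73.4), 45) -> [ 5.5 -0.5 -0.4] [ 0.005 -0.006 -0.   ]
(np.float64(-132.4), -10, np.float64(77.5), 45) -> [11.7 -0.5 -0.1] [ 0.005 -0.006 -0.   ]
(np.float64(-127.6), -10, np.float64(81.3), 45) -> [17.7 -0.5  0.7] [ 0.005 -0.006 -0.   ]
(np.float64(-122.4), -10, np.float64(84.5), 45) -> [23.7 -0.5  2.1] [ 0.005 -0.006 -0.   ]
(np.float64(-116.9), -10, np.float64(87.4), 45) -> [29.6 -0.5  4. ] [ 0.005 -0.006 -0.   ]
(np.float64(-111.3), -10, np.float64(89.7), 45) -> [35.2 -0.5  6.4] [ 0.005 -0.006 -0.   ]
(np.float64(-105.4), -10, np.float64(91.5), 45) -> [40.6 -0.6  9.3] [ 0.005 -0.006 -0.   ]
(np.float64(-99.4), -10, np.float64(92.8), 45) -> [45.7 -0.6 12.7] [ 0.005 -0.006 -0.   ]
(np.float64(-93.4), -10, np.float64(93.6), 45) -> [50.5 -0.6 16.4] [ 0.005 -0.006 -0.   ]
(np.float64(-87.2), -10, np.float64(93.9), 45) -> [55.1 -0.6 20.6] [ 0.005 -0.006 -0.   ]
```

View pics/c5.png

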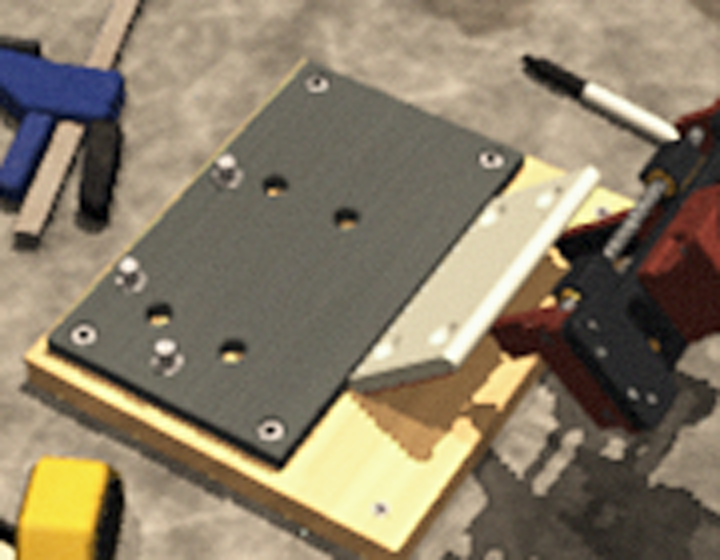

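The pad stands at about 45°, pivoting on the wall; its raised tail runs from crop (595,170) to (455,365). I'll continue towards vertical.

```bash
python3 -m inch '[{"xyz":[3,0,0],"rot":[0,0,0]},{"xyz":[7.5,0,0],"rot":[0,0,0]},{"xyz":[12,0,0],"rot":[0,0,0]},{"xyz":[17,0,1],"rot":[0,0,0]},{"xyz":[22,0,2],"rot":[0,0,0]},{"xyz":[27,0,3.5],"rot":[0,0,0]},{"xyz":[31,0,5],"rot":[0,0,0]},{"xyz":[35,0,7],"rot":[0,0,0]},{"xyz":[39,0,9],"rot":[0,0,0]},{"xyz":[43,0,11],"rot":[0,0,0]},{"xyz":[46,0,13],"rot":[0,0,0]},{"xyz":[46,0,13],"rot":[0,0,0]}]'; python3 -c "
from h import *
go(*[tcp(f,8) for f in (85,90,95)],(-90,-10,92,45),(-84,-10,91,45),(-78,-10,90,45),(-72,-10,89,45),(-66,-10,88,45))"
```

```text
t: 9.43
ee_pos: [556.1, 5.2, 91.9]
orientation: [-2.894, -0.034, -1.206]
ft_force: [0.2, -0.4, 0.2]
width: 60.0
grasp_force: 0.0
t 9.43 jig [-99.3 -10.5  91.9] F [ 0.1 -0.4  0.2] w 60.0
(np.float64(-99.4), -10, np.float64(92.8), 45) -> [ 0.6 -0.5 -0.8] [ 0.004 -0.004 -0.001]
(np.float64(-93.4), -10, np.float64(93.6), 45) -> [ 5.4 -0.6  2.9] [ 0.004 -0.004 -0.001]
(np.float64(-87.2), -10, np.float64(93.9), 45) -> [ 9.9 -0.6  7.1] [ 0.004 -0.004 -0.001]
(-90, -10, 92, 45) -> [ 6.6 -0.6  6.5] [ 0.004 -0.004 -0.001]
(-84, -10, 91, 45) -> [10.1 -0.6 11.4] [ 0.004 -0.004 -0.001]
(-78, -10, 90, 45) -> [13.6 -0.6 16.4] [ 0.004 -0.004 -0.001]
(-72, -10, 89, 45) -> [17.2 -0.6 21.4] [ 0.004 -0.004 -0.001]
(-66, -10, 88, 45) -> [20.7 -0.7 26.3] [ 0.004 -0.004 -0.001]
```

```bash
python3 -m inch '[{"xyz":[3,-0.5,1.5],"rot":[0,0,0]},{"xyz":[5,-0.5,4],"rot":[0,0,0]},{"xyz":[6.5,-0.5,6.5],"rot":[0,0,0]},{"xyz":[8,-0.5,8.5],"rot":[0,0,0]},{"xyz":[9.5,-0.5,10.5],"rot":[0,0,0]},{"xyz":[11,-0.5,12.5],"rot":[0,0,0]},{"xyz":[12.5,-0.5,14.5],"rot":[0,0,0]},{"xyz":[14,-0.5,16.5],"rot":[0,0,0]},{"xyz":[15.5,-0.5,18.5],"rot":[0,0,0]},{"xyz":[17,-0.5,20.5],"rot":[0,0,0]},{"xyz":[18.5,-0.5,22.5],"rot":[0,0,0]},{"xyz":[18.5,-0.5,22.5],"rot":[0,0,0]}]'; python3 -c "
from h import *
go((-120,-10,110,45))
snap('scene','c6',210,390,130,270,4)"
```

```text
t: 10.43
ee_pos: [584.6, 6.3, 88.8]
orientation: [-2.895, -0.034, -1.205]
ft_force: [0.2, -0.0, 0.9]
width: 60.4
grasp_force: 0.0
t 10.43 jig [-70.7 -10.2  88.8] F [ 0.2 -0.   0.9] w 60.4
(-120, -10, 110, 45) -> [-19.7   0.1 -49.9] [ 0.004 -0.004 -0.001]
```

View pics/c6.png

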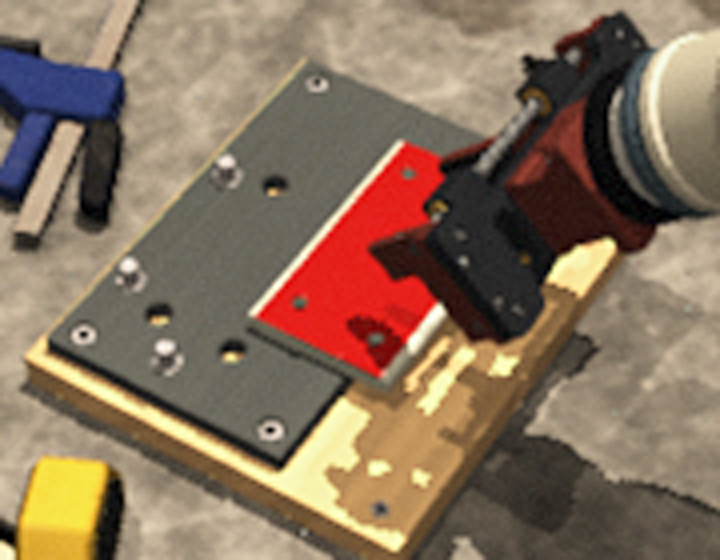

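The pad lies red side up on the steel, overhanging its front edge slightly: front edge near crop (400,385), rear edge from (255,315) to (400,145). I'll retreat and straighten the tool to vertical.

```bash
python3 -m inch '[{"xyz":[-8,0,-32],"rot":[0,0,0]},{"xyz":[-20,0,-70],"rot":[0,0,0]},{"xyz":[-26,0,-80],"rot":[0,-0.1,0]},{"xyz":[-26,0,-80],"rot":[0,-0.25,0]},{"xyz":[-26,0,-80],"rot":[0,-0.4,0]},{"xyz":[-26,0,-80],"rot":[0,-0.55,0]},{"xyz":[-26,0,-80],"rot":[0,-0.7,0]},{"xyz":[-26,0,-80],"rot":[0,-0.785,0]},{"xyz":[-26,0,-80],"rot":[0,-0.785,0]},{"xyz":[-26,0,-80],"rot":[0,-0.785,0]},{"xyz":[-26,0,-80],"rot":[0,-0.785,0]},{"xyz":[-26,0,-80],"rot":[0,-0.785,0]}]'; python3 -c "
from h import *
print(ctrl.get_obs()['qpos'].round(2))
go((-130,-10,110,0),(-130,-10,41,0))
im=ctrl.get_image('top')[:,:,::-1];cv2.imwrite('pics/c7_full.png',im)
h=cv2.cvtColor(im,cv2.COLOR_BGR2HSV);m=((h[...,1]>170)&(h[...,2]>90)&((h[...,0]<8)|(h[...,0]>172))).astype(np.uint8);m[:,:240]=0;m[:,400:]=0;m[:100]=0;m[250:]=0
k=max(cv2.findContours(cv2.morphologyEx(m,cv2.MORPH_CLOSE,np.ones((5,5))),0,1)[0],key=cv2.contourArea)
b=cv2.boxPoints(cv2.minAreaRect(k));print(b,w2jig(px2w('top',b,48)).round(1))"
```

```text
t: 11.48
ee_pos: [517.6, 30.1, 130.2]
orientation: [-2.912, -0.084, -0.792]
ft_force: [0.4, 0.2, -0.2]
width: 60.3
grasp_force: 0.0
[-0.06  0.31  2.27  1.38  0.17  0.12]
t 11.48 jig [-137.    15.3  130.2] F [ 0.4  0.2 -0.2] w 60.3
(-130, -10, 110, 0) -> [-4.2 27.6 17.8] [-0.117 -0.532  0.031]
(-130, -10, 41, 0) -> [-39.2  34.7  76.8] [-0.117 -0.532  0.031]
[[287.5577  157.134  ]
 [360.5552  155.97531]
 [361.12546 191.90277]
 [288.12796 193.06146]] [[-17.5  64.8  48. ]
 [-17.5 -86.4  48. ]
 [-92.3 -85.8  48. ]
 [-92.4  64.4  48. ]]
```

```bash
python3 -m inch '[{"xyz":[-10,27,15],"rot":[-0.117,-0.532,0.031]},{"xyz":[-10,27,15],"rot":[-0.117,-0.532,0.031]},{"xyz":[-10,27,15],"rot":[-0.117,-0.532,0.031]},{"xyz":[-10,27,15],"rot":[-0.117,-0.532,0.031]},{"xyz":[-10,27,15],"rot":[-0.117,-0.532,0.031]},{"xyz":[-10,27,15],"rot":[-0.117,-0.532,0.031]},{"xyz":[-10,27,15],"rot":[-0.117,-0.532,0.031]},{"xyz":[-10,27,15],"rot":[-0.117,-0.532,0.031]},{"xyz":[-10,27,15],"rot":[-0.117,-0.532,0.031]},{"xyz":[-10,27,15],"rot":[-0.117,-0.532,0.031]},{"xyz":[-10,27,15],"rot":[-0.117,-0.532,0.031]},{"xyz":[-10,27,15],"rot":[-0.117,-0.532,0.031]}]' 40; python3 -c "
from h import *
print(ctrl.get_obs()['qpos'].round(2))
go((-130,-10,110,0),(-130,-10,41,0),(-110,-10,41,0))
im=ctrl.get_image('top')[:,:,::-1];cv2.imwrite('pics/c7_full.png',im)"
```

```text
t: 12.53
ee_pos: [518.0, 5.4, 109.1]
orientation: [-3.14, -0.041, -0.001]
ft_force: [0.6, -0.2, 0.5]
width: 74.3
grasp_force: 0.0
[-0.01  0.44  1.94  0.    0.76  1.53]
t 12.53 jig [-137.3   -9.3  109.1] F [ 0.6 -0.2  0.5] w 74.3
(-130, -10, 110, 0) -> [ 7.3  0.7 -0.9] [-0.002 -0.001  0.   ]
(-130, -10, 41, 0) -> [ 7.2  0.8 68.1] [-0.002 -0.001  0.   ]
(-110, -10, 41, 0) -> [27.2  0.8 68.1] [-0.002 -0.001  0.   ]
```

```bash
python3 -m inch '[{"xyz":[0,0.5,35],"rot":[0,0,0]},{"xyz":[0,0.5,67],"rot":[0,0,0]},{"xyz":[8,0.5,67],"rot":[0,0,0]},{"xyz":[16,0.5,67],"rot":[0,0,0]},{"xyz":[20,0.5,67],"rot":[0,0,0]},{"xyz":[24,0.5,67],"rot":[0,0,0]},{"xyz":[28,0.5,67],"rot":[0,0,0]},{"xyz":[32,0.5,67],"rot":[0,0,0]},{"xyz":[36,0.5,67],"rot":[0,0,0]},{"xyz":[40,0.5,67],"rot":[0,0,0]},{"xyz":[44,0.5,67],"rot":[0,0,0]},{"xyz":[48,0.5,67],"rot":[0,0,0]}]'; python3 -c "
from h import *
go((-47,-10,41,0))"
```

```text
t: 13.58
ee_pos: [563.9, 5.6, 43.0]
orientation: [3.141, 0.04, -0.011]
ft_force: [-21.6, -1.6, 25.0]
width: 73.9
grasp_force: 13.2
t 13.58 jig [-91.4 -10.3  43. ] F [-21.7  -1.   25. ] w 73.9
(-47, -10, 41, 0) -> [44.4 -0.4  1.7] [ 0.     0.007 -0.   ]
```

Fz is +25 N, so the tips ride above the middle of the rounded edge. I'll back off, go lower and measure the pad in the meantime.

```bash
python3 -m inch '[{"xyz":[-15,0,0],"rot":[0,0,0]},{"xyz":[-30,0,0],"rot":[0,0,0]},{"xyz":[-30,0,4],"rot":[0,0,0]},{"xyz":[-30,0,4],"rot":[0,0,0]}]'; cat >> h.py <<'E'
def red():
    im=ctrl.get_image('top')[:,:,::-1]
    h=cv2.cvtColor(im,cv2.COLOR_BGR2HSV);m=((h[...,1]>170)&(h[...,2]>90)&((h[...,0]<8)|(h[...,0]>172))).astype(np.uint8);m[:,:240]=0;m[:,400:]=0;m[:100]=0;m[250:]=0
    k=max(cv2.findContours(cv2.morphologyEx(m,cv2.MORPH_CLOSE,np.ones((5,5))),0,1)[0],key=cv2.contourArea)
    b=cv2.boxPoints(cv2.minAreaRect(k));print(w2jig(px2w('top',b,48)).round(1).tolist());return im
E
python3 -c "
from h import *
go((-47,-10,38,0))
red();snap('scene','c8',190,390,130,270,4)"
```

```text
t: 13.92
ee_pos: [537.7, 4.8, 38.5]
orientation: [3.141, 0.04, 0.003]
ft_force: [-0.5, -1.1, 0.3]
width: 74.5
grasp_force: 0.0
t 13.92 jig [-117.6  -10.4   38.5] F [-0.5 -1.   0.3] w 74.5
(-47, -10, 38, 0) -> [70.6 -0.5  0.6] [ 0.001 -0.002 -0.   ]
[[-0.1, 64.2, 48.0], [2.7, -85.7, 48.0], [-25.8, -85.9, 48.0], [-28.6, 63.5, 48.0]]
```

View pics/c8.png

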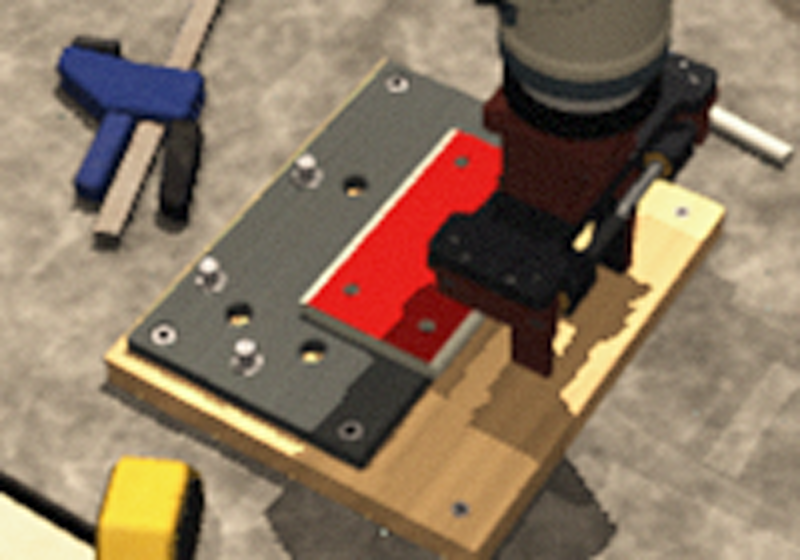

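The pad lies flat, its front edge about flush with the steel's front edge (crop (435,370)) and its rear edge running from (305,305) to (455,135). The pins are ahead of it. I'll push again at z ≈ 38.5.

```bash
python3 -m inch '[{"xyz":[12,0,0],"rot":[0,0,0]},{"xyz":[20,0,0],"rot":[0,0,0]},{"xyz":[24,0,0],"rot":[0,0,0]},{"xyz":[28,0,0],"rot":[0,0,0]},{"xyz":[31,0,0],"rot":[0,0,0]},{"xyz":[34,0,0],"rot":[0,0,0]},{"xyz":[37,0,0],"rot":[0,0,0]},{"xyz":[40,0,0],"rot":[0,0,0]},{"xyz":[43,0,0],"rot":[0,0,0]}]'; python3 -c "
from h import *
go((-47,-10,38.5,0));red()"
```

```text
t: 14.77
ee_pos: [580.8, 5.9, 38.7]
orientation: [3.141, 0.04, 0.003]
ft_force: [-0.4, 0.0, -0.7]
width: 74.1
grasp_force: 0.3
t 14.77 jig [-74.5 -10.4  38.7] F [-0.4  0.  -0.7] w 74.1
(-47, -10, 38.5, 0) -> [27.4 -0.5  0.2] [ 0.001 -0.002 -0.   ]Traceback (most recent call last):
  File "<string>", line 3, in <module>
    go((-47,-10,38.5,0));red()
                         ~~~^^
  File "h.py", line 36, in red
    k=max(cv2.findContours(cv2.morphologyEx(m,cv2.MORPH_CLOSE,np.ones((5,5))),0,1)[0],key=cv2.contourArea)
ValueError: max() iterable argument is empty
```

Low force, moving well. I'll go on to about 4 mm short of the rear pins.

```bash
python3 -m inch '[{"xyz":[3,0,0],"rot":[0,0,0]},{"xyz":[6,0,0],"rot":[0,0,0]},{"xyz":[9,0,0],"rot":[0,0,0]},{"xyz":[12,0,0],"rot":[0,0,0]},{"xyz":[15,0,0],"rot":[0,0,0]},{"xyz":[18,0,0],"rot":[0,0,0]},{"xyz":[21,0,0],"rot":[0,0,0]},{"xyz":[24,0,0],"rot":[0,0,0]},{"xyz":[26,0,0],"rot":[0,0,0]},{"xyz":[26,0,0],"rot":[0,0,0]}]'; python3 -c "
from h import *
go((-47,-10,38.5,0),(-75,-10,38,0),(0,-145,120,0),(0,-145,120,0,90),(0,-145,39,0,-90))"
```

```text
t: 15.65
ee_pos: [607.2, 6.6, 38.9]
orientation: [3.141, 0.04, 0.004]
ft_force: [0.5, 1.0, 0.5]
width: 73.9
grasp_force: 0.0
t 15.65 jig [-48.1 -10.5  38.9] F [0.5 1.  0.5] w 73.9
(-47, -10, 38.5, 0) -> [ 1.1 -0.5  0.4] [ 0.001 -0.002 -0.   ]
(-75, -10, 38, 0) -> [-26.9  -0.5   0.8] [ 0.001 -0.002 -0.   ]
(0, -145, 120, 0) -> [ 48.3 134.5 -80.9] [ 0.001 -0.002 -0.   ]
(0, -145, 120, 0, 90) -> [ 48.3 134.5 -80.9] [ 2.000e-03 -1.000e-03 -1.571e+00]
(0, -145, 39, 0, -90) -> [4.820e+01 1.345e+02 1.000e-01] [-1.00e-03 -2.00e-03  1.57e+00]
```

```bash
python3 -m inch '[{"xyz":[-15,0,0],"rot":[0,0,0]},{"xyz":[-15,10,-40],"rot":[0,0,-0.12]},{"xyz":[0,45,-70],"rot":[0,0,-0.24]},{"xyz":[25,75,-70],"rot":[0,0,-0.36]},{"xyz":[54,105,-70],"rot":[0,0,-0.48]},{"xyz":[54,117,-70],"rot":[0,0,-0.6]},{"xyz":[54,117,-70],"rot":[0,0,-0.72]},{"xyz":[54,117,-70],"rot":[0,0,-0.84]},{"xyz":[54,117,-70],"rot":[0,0,-0.96]},{"xyz":[54,117,-70],"rot":[0,0,-1.08]},{"xyz":[54,117,-70],"rot":[0,0,-1.2]},{"xyz":[54,117,-70],"rot":[0,0,-1.32]}]' 139; python3 -c "
from h import *
go((6,-127,108,0,90),(6,-127,39,0,90))
b=red()"
```

```text
t: 16.65
ee_pos: [663.5, -109.1, 109.0]
orientation: [2.45, 1.964, 0.002]
ft_force: [-0.5, -0.1, -0.6]
width: 39.9
grasp_force: 0.0
t 16.65 jig [   5.2 -127.5  109. ] F [-0.5 -0.  -0.6] w 39.9
(6, -127, 108, 0, 90) -> [0.7 0.7 1. ] [ 0.002  0.    -0.245]
(6, -127, 39, 0, 90) -> [ 0.7  0.5 70. ] [ 0.002  0.    -0.245]
[[43.9, 63.4, 48.0], [45.1, -84.7, 48.0], [-30.1, -84.7, 48.0], [-31.3, 62.5, 48.0]]
```

```bash
python3 -m inch '[{"xyz":[0.7,0.6,20],"rot":[0,0,-0.12]},{"xyz":[0.7,0.6,45],"rot":[0,0,-0.245]},{"xyz":[0.7,0.6,69.5],"rot":[0,0,-0.245]},{"xyz":[0.7,0.6,69.5],"rot":[0,0,-0.245]},{"xyz":[0.7,0.6,69.5],"rot":[0,0,-0.245]}]'; python3 -c "
from h import *
go((6,-97,39,0,90),(6,-65,39,0,90),(6,-58,39,0,90))"
```

```text
t: 17.12
ee_pos: [664.0, -108.5, 38.6]
orientation: [2.202, 2.239, 0.0]
ft_force: [-0.1, 0.8, -0.3]
width: 40.1
grasp_force: 0.0
t 17.12 jig [   5.7 -126.9   38.6] F [-0.1  0.8 -0.3] w 40.1
(6, -97, 39, 0, 90) -> [29.9 -0.  -0.4] [ 0.001  0.    -0.009]
(6, -65, 39, 0, 90) -> [61.9 -0.3 -0.4] [ 0.001  0.    -0.009]
(6, -58, 39, 0, 90) -> [68.9 -0.4 -0.4] [ 0.001  0.    -0.009]
```

```bash
python3 -m inch '[{"xyz":[15,0,0],"rot":[0,0,-0.009]},{"xyz":[27,0,0],"rot":[0,0,-0.009]},{"xyz":[32,0,0],"rot":[0,0,-0.009]},{"xyz":[36,0,0],"rot":[0,0,-0.009]},{"xyz":[40,0,0],"rot":[0,0,-0.009]},{"xyz":[44,0,0],"rot":[0,0,-0.009]},{"xyz":[48,0,0],"rot":[0,0,-0.009]},{"xyz":[52,0,0],"rot":[0,0,-0.009]},{"xyz":[56,0,0],"rot":[0,0,-0.009]},{"xyz":[59,0,0],"rot":[0,0,-0.009]},{"xyz":[62,0,0],"rot":[0,0,-0.009]},{"xyz":[62,0,0],"rot":[0,0,-0.009]}]'; python3 -m inch '[{"xyz":[1.5,0,0],"rot":[0,0,0]},{"xyz":[3,0,0],"rot":[0,0,0]},{"xyz":[3,0,0],"rot":[0,0,0]}]'; python3 -c "
from h import *
go((6,-58,39,0,90))"
```

```text
t: 18.12
ee_pos: [662.9, -45.9, 39.4]
orientation: [2.188, 2.252, 0.001]
ft_force: [0.4, 0.3, -0.0]
width: 40.0
grasp_force: 0.0
t: 18.37
ee_pos: [662.7, -43.3, 39.3]
orientation: [2.189, 2.252, 0.001]
ft_force: [0.4, -0.8, 0.1]
width: 40.2
grasp_force: 0.2
t 18.37 jig [  6.1 -61.7  39.3] F [ 0.3 -0.8  0.1] w 40.2
(6, -58, 39, 0, 90) -> [ 3.7 -0.1  0.3] [0.001 0.    0.003]
```

```bash
python3 -m inch '[{"xyz":[1.5,0,0],"rot":[0,0,0]},{"xyz":[3,0,0],"rot":[0,0,0]},{"xyz":[3,0,0],"rot":[0,0,0]}]'; python3 -m inch '[{"xyz":[1,0,0],"rot":[0,0,0]},{"xyz":[2,0,0],"rot":[0,0,0]},{"xyz":[2,0,0],"rot":[0,0,0]}]'; python3 -c "
from h import *
go((6,-58,39,0,90))"
```

```text
t: 18.62
ee_pos: [662.7, -42.5, 39.3]
orientation: [2.186, 2.251, -0.002]
ft_force: [0.5, -11.6, 0.5]
width: 40.1
grasp_force: 5.6
t: 18.87
ee_pos: [662.7, -42.3, 39.3]
orientation: [2.185, 2.25, -0.004]
ft_force: [0.2, -18.2, -1.0]
width: 40.0
grasp_force: 9.4
t 18.87 jig [  6.2 -60.8  39.3] F [ -0.3 -18.2  -1. ] w 40.0
(6, -58, 39, 0, 90) -> [ 2.8 -0.2  0.3] [0.001 0.005 0.003]
```

Side pin contact (18 N). Next I'll go back round to the front for the final push to the rear pins.

```bash
python3 -m inch '[{"xyz":[-20,0,0],"rot":[0,0,0]},{"xyz":[-20,0,-40],"rot":[0,0,0.12]},{"xyz":[0,-20,-70],"rot":[0,0,0.24]},{"xyz":[25,-45,-70],"rot":[0,0,0.36]},{"xyz":[55,-70,-70],"rot":[0,0,0.48]},{"xyz":[81,-85,-70],"rot":[0,0,0.6]},{"xyz":[81,-91,-70],"rot":[0,0,0.72]},{"xyz":[81,-91,-70],"rot":[0,0,0.84]},{"xyz":[81,-91,-70],"rot":[0,0,0.96]},{"xyz":[81,-91,-70],"rot":[0,0,1.08]},{"xyz":[81,-91,-70],"rot":[0,0,1.2]},{"xyz":[81,-91,-70],"rot":[0,0,1.32]}]' 40; python3 -c "
from h import *
go((-80,25,108,0),(-80,25,38.8,0))
b=red()"
```

```text
t: 19.87
ee_pos: [569.0, 40.3, 109.1]
orientation: [3.112, 0.428, 0.001]
ft_force: [0.3, -0.6, 0.5]
width: 73.8
grasp_force: 0.0
t 19.87 jig [-85.4  24.2 109.1] F [ 0.3 -0.6  0.5] w 73.8
(-80, 25, 108, 0) -> [5.4 0.5 1.1] [ 0.    -0.001  0.248]
(-80, 25, 38.8, 0) -> [ 5.4  0.5 70.3] [ 0.    -0.001  0.248]
[[42.4, -32.6, 48.0], [42.4, -32.6, 48.0], [44.5, -32.7, 48.0], [44.5, -32.7, 48.0]]
```

```bash
python3 -m inch '[{"xyz":[5,0.5,20],"rot":[0,0,0.12]},{"xyz":[5,0.5,45],"rot":[0,0,0.248]},{"xyz":[5,0.5,70],"rot":[0,0,0.248]},{"xyz":[5,0.5,70],"rot":[0,0,0.248]},{"xyz":[5,0.5,70],"rot":[0,0,0.248]},{"xyz":[20,0.5,70],"rot":[0,0,0.248]},{"xyz":[30,0.5,70],"rot":[0,0,0.248]},{"xyz":[34,0.5,70],"rot":[0,0,0.248]},{"xyz":[37,0.5,70],"rot":[0,0,0.248]},{"xyz":[39,0.5,70],"rot":[0,0,0.248]},{"xyz":[39,0.5,70],"rot":[0,0,0.248]}]'; python3 -m inch '[{"xyz":[1,0,0],"rot":[0,0,0]},{"xyz":[2,0,0],"rot":[0,0,0]},{"xyz":[2,0,0],"rot":[0,0,0]}]'; python3 -c "
from h import *
go((-43,25,38.8,0))"
```

```text
t: 20.83
ee_pos: [606.5, 50.2, 39.2]
orientation: [3.141, 0.05, 0.0]
ft_force: [-0.5, -0.1, -0.1]
width: 74.4
grasp_force: 0.6
t: 21.08
ee_pos: [609.0, 50.2, 39.2]
orientation: [3.141, 0.049, 0.003]
ft_force: [-0.4, 0.5, 0.7]
width: 73.8
grasp_force: 0.4
t 21.08 jig [-45.1  33.   39.2] F [-0.4  0.5  0.7] w 73.8
(-43, 25, 38.8, 0) -> [2.1 8.1 0.4] [ 0.001 -0.002  0.006]
```

```bash
python3 -m inch '[{"xyz":[1,0,0],"rot":[0,0,0]},{"xyz":[2,0,0],"rot":[0,0,0]},{"xyz":[3,0,0],"rot":[0,0,0]},{"xyz":[3,0,0],"rot":[0,0,0]}]'; python3 -m inch '[{"xyz":[1,0,0],"rot":[0,0,0]},{"xyz":[2,0,0],"rot":[0,0,0]},{"xyz":[2,0,0],"rot":[0,0,0]}]'; python3 -c "
from h import *
go((-43,25,38.8,0))"
```

```text
t: 21.42
ee_pos: [611.2, 50.3, 39.2]
orientation: [3.141, 0.049, -0.001]
ft_force: [-5.7, -0.0, 3.3]
width: 73.8
grasp_force: 2.5
t: 21.67
ee_pos: [611.4, 50.3, 39.1]
orientation: [3.14, 0.049, -0.007]
ft_force: [-10.2, -0.6, 8.4]
width: 74.1
grasp_force: 5.2
t 21.67 jig [-42.8  33.1  39.1] F [-10.2  -0.4   8.4] w 74.1
(-43, 25, 38.8, 0) -> [-0.3  8.1  0.3] [0.001 0.004 0.005]
```

Rear pin contact is at the expected position. I'll retract and check.

```bash
python3 -m inch '[{"xyz":[-20,0,0],"rot":[0,0,0]},{"xyz":[-40,0,-30],"rot":[0,0,0]},{"xyz":[-70,20,-60],"rot":[0,0,0]},{"xyz":[-90,60,-80],"rot":[0,0,0]},{"xyz":[-110,100,-80],"rot":[0,0,0]},{"xyz":[-110,140,-80],"rot":[0,0,0]},{"xyz":[-110,180,-80],"rot":[0,0,0]},{"xyz":[-110,220,-80],"rot":[0,0,0]},{"xyz":[-110,240,-80],"rot":[0,0,0]},{"xyz":[-110,240,-80],"rot":[0,0,0]},{"xyz":[-110,240,-80],"rot":[0,0,0]}]'; python3 -c "
from h import *
go((6,-127,110,0,90),)
im=red();cv2.imwrite('pics/c9.png',cv2.resize(im[100:230,235:395],None,fx=4.6,fy=4.6,interpolation=cv2.INTER_CUBIC))
def pp(P):return (w2px('top',jig2w(np.array(P)))-[235,100])*4.6
print('pins exp',pp([[60,70,50],[60,-20,50],[10,105,50]]).round(),'pad edges exp(z48): rear',pp([[49,100,48],[49,-50,48],[-29,-50,48]]).round())"
```

```text
t: 22.58
ee_pos: [512.0, -194.5, 119.4]
orientation: [3.14, 0.044, 0.005]
ft_force: [0.3, 0.5, 0.1]
width: 73.8
grasp_force: 0.0
t 22.58 jig [-148.4 -209.   119.4] F [0.3 0.4 0.1] w 73.8
(6, -127, 110, 0, 90) -> [154.6 -81.6   9.8] [ 3.000e-03 -1.000e-03 -1.568e+00]
[[50.9, 100.6, 48.0], [48.4, -49.4, 48.0], [-27.4, -47.8, 48.0], [-25.0, 101.2, 48.0]]
pins exp [[228.  93.]
 [427.  90.]
 [152. 203.]] pad edges exp(z48): rear [[162. 119.]
 [494. 114.]
 [497. 284.]]
```

View pics/c9.png

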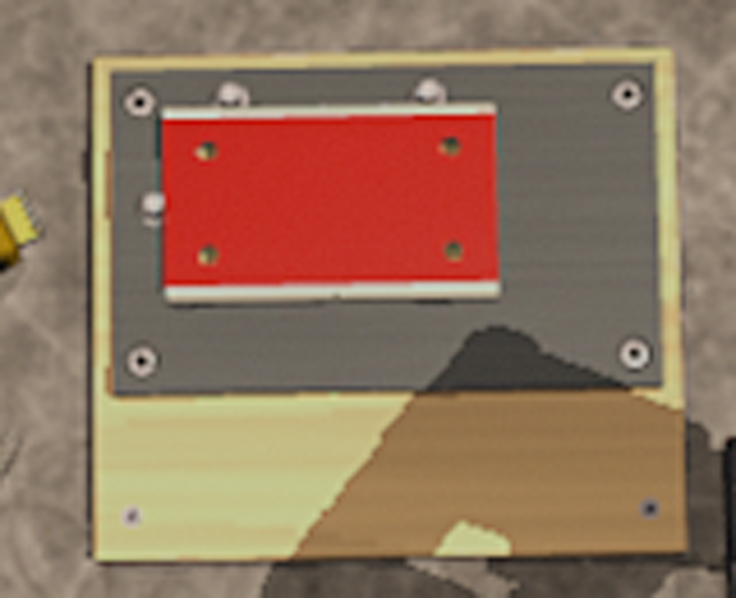

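The pad lies red up. Its rear edge is on both rear pins at (232,97) and (430,93), and its left edge is on the side pin at (153,204). I'll add a gentle final nudge towards the side pin to be sure.

```bash
python3 -m inch '[{"xyz":[30,-20,10],"rot":[0,0,-0.12]},{"xyz":[65,-40,10],"rot":[0,0,-0.24]},{"xyz":[100,-60,10],"rot":[0,0,-0.36]},{"xyz":[135,-80,10],"rot":[0,0,-0.48]},{"xyz":[157,-100,10],"rot":[0,0,-0.6]},{"xyz":[157,-118,10],"rot":[0,0,-0.72]},{"xyz":[157,-118,10],"rot":[0,0,-0.84]},{"xyz":[157,-118,10],"rot":[0,0,-0.96]},{"xyz":[157,-118,10],"rot":[0,0,-1.08]},{"xyz":[157,-118,10],"rot":[0,0,-1.2]},{"xyz":[157,-118,10],"rot":[0,0,-1.32]},{"xyz":[157,-118,10],"rot":[0,0,-1.44]}]' 139;python3 -m inch '[{"xyz":[0,0,0],"rot":[0,0,-0.13]},{"xyz":[0,0,0],"rot":[0,0,-0.13]},{"xyz":[0,0,0],"rot":[0,0,-0.13]}]'; python3 -c "
from h import *
go((9,-85,39,0,90),(9,-65,39,0,90),(9,-60,39,0,90))"
```

```text
t: 23.63
ee_pos: [664.5, -67.6, 109.2]
orientation: [2.319, 2.118, 0.001]
ft_force: [0.0, 0.4, 0.5]
width: 39.8
grasp_force: 0.0
t: 23.88
ee_pos: [664.6, -68.3, 109.3]
orientation: [2.188, 2.253, 0.001]
ft_force: [0.0, 0.3, 0.5]
width: 39.9
grasp_force: 0.0
t 23.88 jig [  7.3 -86.9 109.3] F [0.  0.3 0.5] w 39.9
(9, -85, 39, 0, 90) -> [ 1.9  1.6 70.3] [0.001 0.    0.003]
(9, -65, 39, 0, 90) -> [21.9  1.7 70.3] [0.001 0.    0.003]
(9, -60, 39, 0, 90) -> [26.9  1.7 70.3] [0.001 0.    0.003]
```

```bash
python3 -m inch '[{"xyz":[0,1.7,35],"rot":[0,0,0]},{"xyz":[0,1.7,70],"rot":[0,0,0]},{"xyz":[0,1.7,70],"rot":[0,0,0]},{"xyz":[0,1.7,70],"rot":[0,0,0]},{"xyz":[10,1.7,70],"rot":[0,0,0]},{"xyz":[18,1.7,70],"rot":[0,0,0]},{"xyz":[21,1.7,70],"rot":[0,0,0]},{"xyz":[24,1.7,70],"rot":[0,0,0]},{"xyz":[26,1.7,70],"rot":[0,0,0]},{"xyz":[27,1.7,70],"rot":[0,0,0]},{"xyz":[27,1.7,70],"rot":[0,0,0]}]';python3 -m inch '[{"xyz":[1,0,0],"rot":[0,0,0]},{"xyz":[1.5,0,0],"rot":[0,0,0]},{"xyz":[1.5,0,0],"rot":[0,0,0]}]'; python3 -c "
from h import *
go((9,-60,39,0,90))"
```

```text
t: 24.8
ee_pos: [665.8, -43.0, 39.6]
orientation: [2.186, 2.254, 0.001]
ft_force: [0.2, 0.4, -0.0]
width: 39.9
grasp_force: 0.0
t: 25.05
ee_pos: [665.9, -42.7, 39.6]
orientation: [2.186, 2.253, 0.0]
ft_force: [0.1, -4.8, 0.5]
width: 39.8
grasp_force: 2.4
t 25.05 jig [  9.3 -61.2  39.6] F [ 0.  -4.8  0.5] w 39.8
(9, -60, 39, 0, 90) -> [ 1.2 -0.3  0.6] [0.002 0.002 0.004]
```

Stiff contact at the same y as before, so the pad is seated. I'll retreat clear, check, and hand in.

```bash
python3 -m inch '[{"xyz":[-20,0,0],"rot":[0,0,0]},{"xyz":[-35,0,-30],"rot":[0,0,0]},{"xyz":[-65,-20,-60],"rot":[0,0,0]},{"xyz":[-100,-40,-90],"rot":[0,0,0]},{"xyz":[-130,-60,-100],"rot":[0,0,0]},{"xyz":[-130,-60,-100],"rot":[0,0,0]},{"xyz":[-130,-60,-100],"rot":[0,0,0]},{"xyz":[-130,-60,-100],"rot":[0,0,0]}]'; python3 -c "
from h import *
red();a=cv2.imread('pics/top0.png').astype(int);b=ctrl.get_image('top')[:,:,::-1].astype(int)
d=abs(a-b).max(2)
for n,(u,v) in dict(tape=(220,155),boltb=(231,206),bolta=(238,239),pen=(419,190)).items(): print(n,d[v-12:v+12,u-12:u+12].mean().round(1))
o=ctrl.get_obs();print(w2jig(o['ee_pos']),o['t'],ctrl.close_job())"
```

```text
t: 25.72
ee_pos: [609.5, -173.3, 139.3]
orientation: [2.188, 2.252, 0.002]
ft_force: [0.6, 0.0, 0.4]
width: 39.9
grasp_force: 0.0
[[50.9, 100.6, 48.0], [48.4, -49.4, 48.0], [-27.4, -47.8, 48.0], [-25.0, 101.2, 48.0]]
tape 4.1
boltb 2.2
bolta 17.0
pen 58.2
the job is handed in; nothing more can be done
[ -50.27967513 -189.09384804  138.34561916] 25.8167 None
```

The job is handed in at 25.8 s: the pad lies red side up, pushed home against both rear pins and the side pin. The tape measure, bolts and pen were never knowingly touched. My last image check showed the tape and smaller bolt unchanged, but the arm's shadow or body probably spoiled it for the bigger bolt and the pen.

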